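Clip the stone slide onto the goldsmith's inspection stage

ROBOT

A 6-joint arm with a two-finger parallel gripper is mounted at the origin on the work surface. World frame = base frame: x ahead of the robot, y to its left, z up, the work surface at z = 0. Lengths are in mm, angles in rad, forces in N, time in s.
With the tool pointing down it reaches from about 275 to 750 mm from the base axis. Payload 10.2 kg.
Tool frame: the origin (TCP) lies at the very end of the fingers, on their centre line; the grasp point (between the pads) lies 19 mm behind it; z points along the fingers, y is the line along which they close (so a half turn about z gives the same grasp; the last joint's range is limited). The gripper opens to 85 mm and grips with 20 to 120 N. Pads are 22 mm wide; open, the fingers measure 114 mm over their backs; the gripper's body (76 mm by 85 mm) begins 54 mm behind the grasp point. The pads swing forward as they close: fully open they stand 13 mm farther back than shut.
Start: joints at [-1.37, 0.313, 1.498, -0, 1.331, -0.223], TCP at [215.883, -478.566, 231.294] pointing down, gripper open.
Joint ranges: [-2.94, 2.94], [-0.97, 2.17], [0.19, 2.56], [-1.23, 4.37], [0.02, 3.11], [-2.88, 2.88]. Speed limits (rad/s): [2.39, 2.39, 3.01, 3.14, 3.14, 3.14].

INTERFACE

Orientations are given as a unit quaternion [w, x, y, z].
In Python, from rig import ctrl, optics gives the robot as it stands. The module is installed in compiled form; this text tells all that it offers.
- The arm moves only by the shell command python3 -m handwheel 'ROWS' [FORCE]. ROWS is JSON, a list that holds one entry, the list of rows, each a list of 5 numbers: the gripper command: -1 is fully open, 1 is shut, values between are in proportion, then the shift along the world's x, y, z in units of 50 mm (1.0 is 50 mm), then the turn about the world's z in units of 8 degrees (1.0 is 8 degrees). In form: [[[gripper, tx, ty, tz, twist], ...]]. A call has 1 to 10 rows; each row shifts and turns the commanded pose from where the row before left it; what a row does not reach is not made up. A row lasts 1/10 s, in which the tool goes at most 50 mm and 8.59 degrees, less where a joint would pass 70% of its speed; a pose out of reach is approached as far as the arm can. A call is refused whole if a number of a shift passes 1 or a number of a turn 1, either way. A call with a gripper value outside its range is refused whole. The fingers move at their own pace and stop on an object; FORCE is the grip in N (left out, the last holds). Time passes only in rows, so rows that do not move let the fingers close. It gives the time, the measured TCP pose, the force, the opening and the grip force at its end, in the units of the state.
- ctrl.sense(): the state, without advancing time (a new reading comes with each control period).
- optics.capture(name): name is "scene" or "top" or "wrist"; returns a dict with "img" (420x560x3 uint8, blue, green, red), "K" (3x3 intrinsics, pixels), "dist_coeffs" ([k1, k2, p1, p2, k3] as OpenCV has them; the pictures are not rectified), "R" (3x3) and "t" (3): a world point X has camera coordinates R X + t. Camera axes: x right, y down, z forward; pixel columns grow to the right and rows downward; lengths in mm; the calibration is good to about 2 mm. A picture is of the moment at which its call begins. There is no depth.
- ctrl.finish_job(): hands the job in; it is judged then, once.
The state is a dict: "time_s": time; "joints": joint angles; "dq": joint speeds; "tau": joint torques, N m; "eef_pos": TCP position; "ee_rot": TCP orientation; "force": force on the tool from outside, world axes, zero at the start; "wrist_torque": the same for the moment, N m; "grip_width": opening from 0.0 (shut) to 1.0 (fully open); "grip_force": force on a finger pad.
Only numpy, scipy, OpenCV 4.12 (cv2) and the standard library are available. Lean on these libraries where they do the work, as an engineer would, in place of code of your own. Each camera call takes 0.05 s, during which the arm holds its last target. There are 200 camera calls.

TASK

Take the glass stone slide off the wooden bench pin and slide it, black groove end first, along the narrow tongue of the inspection stage and under the two sprung steel clips: they must ride up over the leading strip and both snap down into the black groove. Push gently, for it is glass: feel for the stop of the clip bar, whose position differs each time. Leave the slide clipped flat on the stage, do not drop it on the bench, and leave the other bench things where they are.

Things in the scene. Friction and masses are not known exactly. Their poses are not given: they have to be found in the camera images.
- slide: Glass stone slide: loose flat plate 150 x 60 x 6 mm, about 0.14 kg. Origin: centre of its underside; x along its length to the leading end (black groove end), y across, z up. The trailing 25 mm is orange; five flush coloured stones lie between. Grip it from above across the 60 mm width, 10 to 50 mm behind the origin, so that the fingers stay clear of the stage's guides.
- slide_front (a point): Middle of the slide's leading edge, 75 mm ahead of the slide's origin along its x and 3 mm above its underside.
- slide_groove (a point): Centre of the black groove's floor, 34.5 mm behind the leading edge and 3 mm above the underside. The groove crosses the full width, is 17 mm long and 3 mm deep, open upward; the clear strip in front of it is 26 mm long and 6 mm thick, like the rest of the slide.
- bench_pin: Fixed wooden block 120 x 40 x 40 mm, long along its x, on which the slide lies at the start with its underside 40 mm above the bench, overhanging the block about 10 mm on each long side. Origin: centre of its underside.
- stage: Fixed inspection stage. Origin: on the bench, centre of the grey base (220 x 130 x 18 mm). x is the direction in which the slide is pushed, z up. The slide runs on its flat top, 70 mm above the bench. When the slide is home its origin lies over the stage's origin, give or take 8 mm along x, its x along the stage's x.
- stage_tongue (a point): Middle of the top of the aluminium tongue, where the slide is laid first, 22.5 mm behind the stage's origin. The tongue is 36 mm wide (narrower than the slide) and runs from x = -65 to +20 mm of the stage; beneath it stands only a pillar 34 mm wide, so both sides are free for fingers down to the base, 52 mm lower.
- stage_deck (a point): Middle of the top of the deck, 110 mm wide, stage x = 20 to 120 mm. Two dark guides on it, 9 mm high, leave 64 mm between them from x = 30 to 92 mm; their mouth flares open from x = 12 mm. Between them stands a brass clip bar 60 mm wide, 16 mm high, whose front face is the stop.
- stage_stop (a point): Nominal place of the stop's foot, stage x = 75 mm. The real stop is up to 8 mm nearer or farther: the clip bar is set differently each time, its setting is not measured, and pushes under 100 N do not move it. The clips are hinged on the bar and shift with it. Once the slide's leading edge touches the stop, both nibs are over the groove.
- clip_left (a joint): Angle (rad) of the left (+y) steel clip, 12 mm wide, 17 mm off the middle line: 0 with its nib down on the deck, about 0.13 riding on the 6 mm glass, 0.06 snapped into the groove. Nib 33 mm in front of the stop; upturned toe reaches 63 mm in front of it, its tip about 14 mm above the deck. Clip top stays under 35 mm above the deck.
- clip_right (a joint): The same for the right (-y) clip. Each presses down with 1.5 N at rest and 4 N when riding. Pushing the slide in takes about 8 to 15 N to lift both clips, less once they ride; then they drop into the groove and the stop feels hard.
- loupe: Black eye loupe, 40 mm across, 40 mm high, standing loose; leave it alone. Origin: centre of its underside.
- dish: White ceramic bowl, 76 mm across, 26 mm high, loose; leave it alone. Origin: centre of its underside.
- brush: Bench brush 180 mm long lying along its x, loose; leave it alone. Origin: about its middle, on the bench.
- hammer: Hammer 220 mm long lying along its x, loose; leave it alone. Origin: about its middle, on the bench.
Things that resemble listed ones, but are neither listed nor needed, are in the scene too. There is more than one size of the slide; the one meant has the size given above.

How it is judged:
By the outcome, as a careful person would: the job done as asked, in the order asked, and still so for the second after the job is handed in, with the robot touching nothing.
It also fails if it takes over 43 s, if anything falls off the work surface, if the arm or the gripper's body presses on something with over 40 N, if the wrist force passes 120 N, or if a joint passes its speed limit or range.

## Working session

There is one attempt and no reset: what is moved stays moved. The work goes in short steps, Python scripts to look and compute and a shell command to move; the robot and the scene stay as the last step left them, time stands still between calls to the robot, and variables do not carry over. Pictures are saved under pics/ and viewed, at most 13 in all, crops included, and the job is handed in when it is done.

```bash
mkdir -p pics; cat > h.py <<'E'
import cv2, numpy as np
from rig import ctrl, optics
def cap(n):
    return optics.capture(n)
def ray(c,uv,z):
    p=cv2.undistortPoints(np.array([[uv]],float),np.array(c["K"]),np.array(c["dist_coeffs"]))[0,0]
    R=np.array(c["R"]);t=np.array(c["t"])
    o=-R.T@t; d=R.T@np.array([p[0],p[1],1.])
    return o+d*(z-o[2])/d[2]
E
python3 - <<'E'
from h import *
import pickle
for n in("scene","top"):
    c=cap(n); pickle.dump(c,open(n+".pkl","wb")); cv2.imwrite(f"pics/{n}0.png",c["img"])
    R=np.array(c["R"]); print(n,(-R.T@np.array(c["t"])).round(),R[2].round(2))
s=ctrl.sense(); print(s["eef_pos"],s["ee_rot"],s["force"],s["grip_width"])
E
```

```text
scene [1206. -475.  944.] [-0.52  0.41 -0.75]
top [ 478.    0. 1231.] [ 0.11  0.   -0.99]
[ 215.84180873 -478.33032603  230.79019363] [-5.74857414e-04  9.77634805e-01  2.10308957e-01  2.40277941e-05] [0.59965092 0.35377601 0.06930517] 0.9947768594029226
```

View pics/top0.png

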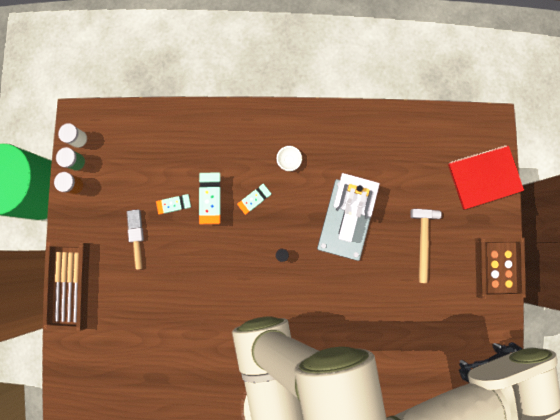

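View pics/scene0.png

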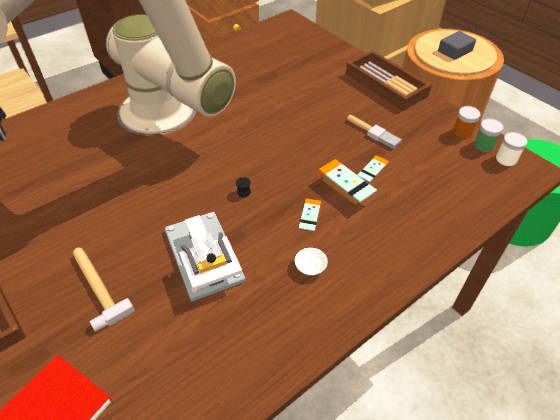

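The top view shows the large slide at (209,198) with its black groove away from the robot. The stage is at (349,217), with its clip bar toward the upper right. I'll measure both.

```bash
cat > m.py <<'E'
from h import *
import pickle
c=pickle.load(open("top.pkl","rb")); im=c["img"]
hsv=cv2.cvtColor(im,cv2.COLOR_BGR2HSV)
def rect(m,z,name):
    cs,_=cv2.findContours(m,cv2.RETR_EXTERNAL,cv2.CHAIN_APPROX_NONE)
    k=max(cs,key=cv2.contourArea)
    P=np.array([ray(c,p[0].astype(float),z)[:2] for p in k],np.float32)
    r=cv2.minAreaRect(P); print(name,len(k),r, k.reshape(-1,2).min(0),k.reshape(-1,2).max(0))
    return r
# slide: everything not wood in window
def win(m,x0,x1,y0,y1):
    o=np.zeros_like(m);o[y0:y1,x0:x1]=m[y0:y1,x0:x1];return o
b,g,r=[im[:,:,i].astype(int) for i in range(3)]
white=((g>150)&(b>120)).astype(np.uint8)*255
oran=((r>200)&(g>80)&(b<90)).astype(np.uint8)*255
sl=cv2.morphologyEx(win(white|oran,194,226,165,230),cv2.MORPH_CLOSE,np.ones((15,15)))
rect(sl,46,"slide"); rect(win(oran,194,226,210,230),46,"orange")
st=((hsv[:,:,1]<90)&(hsv[:,:,2]>90)).astype(np.uint8)*255
st=cv2.morphologyEx(win(st,310,390,165,265),cv2.MORPH_CLOSE,np.ones((9,9)))
rect(st,18,"base")
cv2.imwrite("pics/crop.png",np.hstack([cv2.resize(im[165:265,310:390],None,fx=5,fy=5,interpolation=cv2.INTER_CUBIC),cv2.resize(im[165:265,180:230],None,fx=5,fy=5,interpolation=cv2.INTER_CUBIC)]))
E
python3 m.py
```

```text
slide 139 ((620.9384155273438, 220.930419921875), (151.4561767578125, 59.655513763427734), 1.7276192903518677) [199 172] [219 223]
orange 54 ((556.895263671875, 218.8452606201172), (23.349895477294922, 58.96218490600586), 1.778865098953247) [199 215] [219 223]
base 235 ((574.044677734375, -192.71348571777344), (134.92056274414062, 245.46920776367188), 75.11701202392578) [317 173] [379 260]
```

View pics/crop.png

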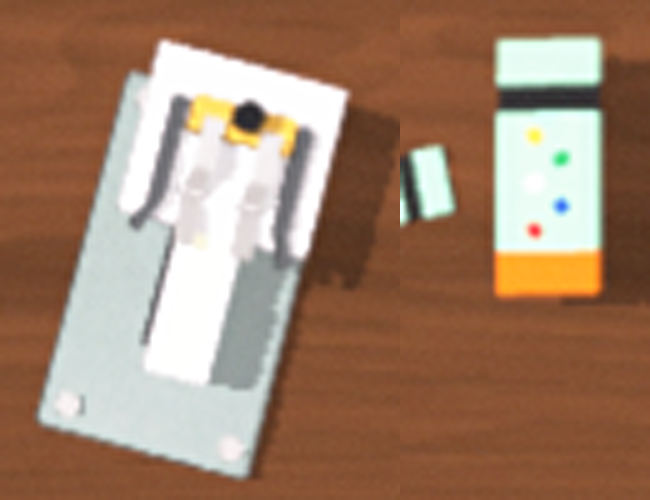

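The crop shows the stage's tongue front corners near crop (143,372) and (210,385), the deck's far corners at (160,40) and (348,92), and the base's near corners at (40,422) and (250,478). The large slide's rectangle measures 151 x 60 mm, which matches the size given.

```bash
python3 - <<'E'
from h import *
import pickle
c=pickle.load(open("top.pkl","rb"))
f=lambda u,v,z: ray(c,((u+.5)/5-.5+310,(v+.5)/5-.5+165),z)[:2]
d1,d2=f(160,40,70),f(348,92,70); t1,t2=f(143,372,70),f(210,385,70); b1,b2=f(40,422,18),f(250,478,18)
print(d1,d2,np.linalg.norm(d1-d2),t1,t2,np.linalg.norm(t1-t2),b1,b2,np.linalg.norm(b1-b2))
D,T,B=(d1+d2)/2,(t1+t2)/2,(b1+b2)/2
print("len D-T (185)",np.linalg.norm(D-T))
yD=np.degrees(np.arctan2(*(D-T)[::-1])); 
for a,b in((d1,d2),(t1,t2),(b1,b2)):
    e=a-b; print("yaw",np.degrees(np.arctan2(-e[0],e[1])))
print("yaw axis",yD)
a=np.radians(yD);x=np.array([np.cos(a),np.sin(a)])
print("origin from T",T+65*x,"D",D-120*x,"B",B+110*x)
E
```

```text
[ 694.51146071 -165.52131282] [ 665.4874037  -274.89161306] 113.15590333753245 [ 502.92808158 -155.03050871] [ 495.84954497 -193.32641791] 38.94460607883039 [ 473.91145676 -100.78741366] [ 441.75288376 -225.75761904] 129.0415671428777
len D-T (185) 186.38340167638373
yaw -14.862258978628418
yaw -10.472239284273314
yaw -14.430825864867817
yaw axis -14.297298239445444
origin from T [ 562.37559281 -190.23042904] D [ 563.71614691 -190.57206467] B [ 564.42518179 -190.43738143]
```

Stage origin is about (563.5, -190.4) with yaw -14.4°, and three features agree on that. Slide origin is about (621, 221) with yaw +1.8°. I'll move to hover above the grasp point at (591, 220).

```bash
python3 -m handwheel '[[[-1,0.375,0.7,0,-0.14],[-1,0.375,0.7,0,-0.14],[-1,0.375,0.7,0,-0.14],[-1,0.375,0.7,0,-0.14],[-1,0.375,0.7,0,-0.14],[-1,0.375,0.7,0,-0.14],[-1,0.375,0.7,0,-0.14],[-1,0.375,0.7,0,-0.14],[-1,0.375,0.7,0,-0.14],[-1,0.375,0.7,0,-0.14]]]' 60
python3 -m handwheel '[[[-1,0.375,0.7,0,-0.14],[-1,0.375,0.7,0,-0.14],[-1,0.375,0.7,0,-0.14],[-1,0.375,0.7,0,-0.14],[-1,0.375,0.7,0,-0.14],[-1,0.375,0.7,0,-0.14],[-1,0.375,0.7,0,-0.14],[-1,0.375,0.7,0,-0.14],[-1,0.375,0.7,0,-0.14],[-1,0.375,0.7,0,-0.14]]]'
python3 -m handwheel '[[[-1,0,0,-0.4,0],[-1,0,0,-0.4,0],[-1,0,0,0,0]]]'
python3 - <<'E'
from h import *
import pickle
c=cap("wrist"); pickle.dump(c,open("w.pkl","wb")); cv2.imwrite("pics/w1.png",c["img"])
R=np.array(c["R"]); print((-R.T@np.array(c["t"])).round(),R.round(2))
for z in(46,):
  for uv in((0,0),(559,0),(0,419),(559,419)): print(ray(c,uv,z).round())
E
```

```text
time_s: 1.1
eef_pos: [403.8, -126.9, 231.2]
ee_rot: [-0.0, 0.994, 0.113, -0.0]
force: [0.6, -0.2, -0.0]
grip_width: 0.999
grip_force: 0.0
time_s: 2.1
eef_pos: [591.2, 223.0, 230.8]
ee_rot: [0.0, 1.0, 0.016, -0.0]
force: [0.6, -1.7, -0.1]
grip_width: 1.003
grip_force: 0.0
time_s: 2.4
eef_pos: [589.6, 221.4, 188.1]
ee_rot: [0.0, 1.0, 0.017, -0.003]
force: [0.1, -0.1, -0.8]
grip_width: 1.002
grip_force: 0.0
[666. 224. 330.] [[ 0.03 -1.    0.  ]
 [-0.95 -0.03  0.3 ]
 [-0.3  -0.01 -0.95]]
[749. 453.  46.]
[765. -10.  46.]
[274. 568.  46.]
[ 298. -165.   46.]
```

View pics/w1.png

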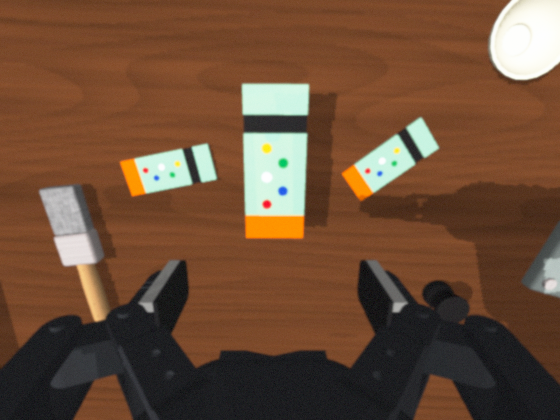

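The wrist view shows the slide at (276,160), with groove row 123 and orange end at row 227. The fingers are centred on about column 274. I'll refine from this view and check clearances to the neighbours.

```bash
python3 - <<'E'
from h import *
import pickle
c=pickle.load(open("w.pkl","rb")); im=c["img"].astype(int); b,g,r=im[:,:,0],im[:,:,1],im[:,:,2]
m=((g>120)&(b>100)|((r>200)&(g>80)&(b<90))).astype(np.uint8)*255
o=np.zeros_like(m);o[75:245,235:318]=m[75:245,235:318]
o=cv2.morphologyEx(o,cv2.MORPH_CLOSE,np.ones((31,31)))
k=max(cv2.findContours(o,0,1)[0],key=cv2.contourArea)
P=np.array([ray(c,p[0].astype(float),46)[:2] for p in k],np.float32)
print(cv2.minAreaRect(P))
for uv in((102,260),(90,205),(215,180),(345,175),(365,200)): print(uv,ray(c,uv,5).round())
print(ctrl.sense()["eef_pos"])
E
```

```text
((618.58349609375, 220.3547821044922), (151.3426971435547, 61.907318115234375), 1.6050304174423218)
(102, 260) [489. 429.   5.]
(90, 205) [560. 433.   5.]
(215, 180) [594. 287.   5.]
(345, 175) [605. 140.   5.]
(365, 200) [576. 113.   5.]
[590.32220933 221.34836381 190.19186294]
```

```bash
python3 -m handwheel '[[[-1,0,-0.02,-0.6,0],[-1,0,0,-0.6,0],[-1,0,0,-0.6,0],[-1,0,0,-0.5,0],[-1,0,0,-0.5,0],[-1,0,0,-0.3,0],[-1,0,0,-0.2,0],[-1,0,0,-0.1,0],[-1,0,0,0,0]]]'
python3 -m handwheel '[[[0,0,0,0,0],[0.3,0,0,0,0],[0.6,0,0,0,0],[1,0,0,0,0],[1,0,0,0,0],[1,0,0,0,0],[1,0,0,0,0],[1,0,0,0,0]]]' 40
```

```text
time_s: 3.35
eef_pos: [591.2, 220.4, 21.6]
ee_rot: [-0.0, 1.0, 0.016, 0.0]
force: [-0.4, 0.1, 0.2]
grip_width: 0.997
grip_force: 0.0
time_s: 4.15
eef_pos: [591.5, 220.5, 22.3]
ee_rot: [-0.0, 1.0, 0.016, 0.001]
force: [-1.0, -1.1, 5.9]
grip_width: 0.689
grip_force: 43.0
```

```bash
python3 -m handwheel '[[[1,0,0,0.1,0],[1,0,0,0.2,0],[1,0,0,0.3,0],[1,0,0,0.4,0],[1,0,0,0.4,0],[1,0,0,0.4,0],[1,0,0,0.4,0],[1,0,0,0.2,0],[1,0,0,0,0]]]'
python3 - <<'E'
from h import *
import pickle
c=cap("wrist"); pickle.dump(c,open("w2.pkl","wb")); cv2.imwrite("pics/w2.png",c["img"])
print(ctrl.sense()["eef_pos"])
E
```

```text
time_s: 5.05
eef_pos: [591.5, 220.6, 143.2]
ee_rot: [-0.0, 1.0, 0.016, 0.002]
force: [0.5, 0.8, -1.6]
grip_width: 0.69
grip_force: 43.3
[590.91251786 220.43417919 141.69666007]
```

View pics/w2.png

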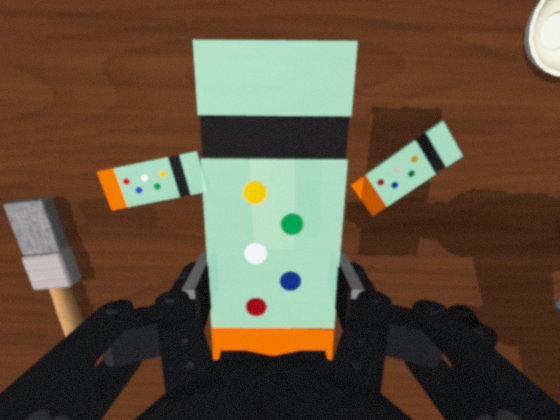

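The slide is gripped symmetrically. Its front corners are at (194,41) and (357,42), and the groove's front edge runs from (200,115) to (351,117).

```bash
python3 - <<'E'
from h import *
import pickle
c=pickle.load(open("w2.pkl","rb"))
for z in(162,166):
  a,b=ray(c,(193.5,40),z),ray(c,(357.5,41.5),z); g,h=ray(c,(200,115),z),ray(c,(351,117),z)
  e=a-b; print(z,"w",np.linalg.norm(e),np.linalg.norm(g-h),"yaw",np.degrees(np.arctan2(-e[0],e[1])),"front",(a+b)/2,"groove f",(g+h)/2)
E
```

```text
162 w 61.966115235371014 61.25502663907217 yaw 1.4166001212224355 front [694.41158054 222.71587089 162.        ] groove f [667.37787273 221.7332695  162.        ]
166 w 59.966449597897864 59.27830804976912 yaw 1.4166001212224788 front [693.49945283 222.71742164 166.        ] groove f [667.33813111 221.7665291  166.        ]
```

```bash
python3 -m handwheel '[[[1,-0.08,-0.19,0,-0.05],[1,-0.17,-0.44,0,-0.115],[1,-0.25,-0.63,0,-0.165],[1,-0.25,-0.63,0,-0.165],[1,-0.25,-0.63,0,-0.165],[1,-0.25,-0.63,0,-0.165],[1,-0.25,-0.63,0,-0.165],[1,-0.25,-0.63,0,-0.165],[1,-0.25,-0.63,0,-0.165],[1,-0.25,-0.63,0,-0.165]]]'
python3 -m handwheel '[[[1,-0.25,-0.63,0,-0.165],[1,-0.25,-0.63,0,-0.165],[1,-0.16,-0.46,0,-0.12],[1,-0.07,-0.21,0,-0.065],[1,0,0,0,0],[1,0,0,0,0]]]'
python3 - <<'E'
from h import *
import pickle
c=cap("wrist"); pickle.dump(c,open("w3.pkl","wb")); cv2.imwrite("pics/w3.png",c["img"])
s=ctrl.sense();print(s["eef_pos"],s["ee_rot"],s["force"])
E
```

```text
time_s: 6.1
eef_pos: [476.8, -64.4, 140.5]
ee_rot: [-0.0, 0.996, -0.088, -0.001]
force: [-0.1, 0.8, -1.3]
grip_width: 0.691
grip_force: 43.3
time_s: 6.7
eef_pos: [441.8, -158.9, 141.0]
ee_rot: [-0.0, 0.992, -0.123, -0.0]
force: [1.0, 0.2, -1.1]
grip_width: 0.69
grip_force: 43.3
[ 441.93735339 -158.62480154  141.03738861] [-2.51594709e-04  9.92485541e-01 -1.22361459e-01 -2.48231778e-04] [ 0.2316937  -0.41207413 -1.7893437 ]
```

View pics/w3.png

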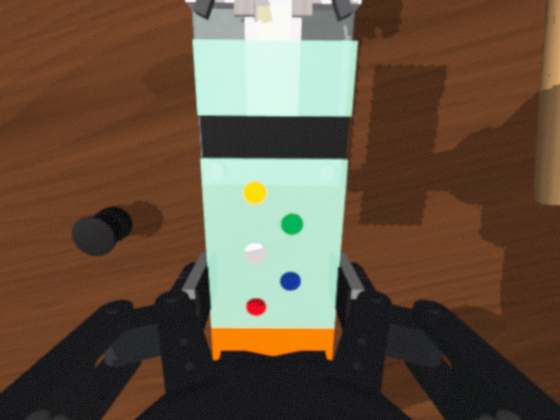

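The tongue shows at about columns 245–300 ahead of and through the glass, and the guide tips are at about (203,8) and (345,8). Next I'll measure the tongue and the base edges.

```bash
python3 - <<'E'
from h import *
import pickle
c=pickle.load(open("w3.pkl","rb")); g=cv2.GaussianBlur(cv2.cvtColor(c["img"],cv2.COLOR_BGR2GRAY),(3,5),0).astype(float)
s=ctrl.sense(); q=s["ee_rot"]; yaw=2*np.arctan2(q[2],q[1]); p=np.array(s["eef_pos"])
x=np.array([np.cos(yaw),np.sin(yaw)]); n=np.array([-x[1],x[0]])
print("tool yaw",np.degrees(yaw))
def st(uv,z):
    d=ray(c,uv,z)[:2]-p[:2]; return round(d@x,1),round(d@n,1)
for v in(20,28,36,60,80,100):
    d=np.gradient(g[v]); L=225+np.argmax(abs(d[225:262])); Rr=285+np.argmax(abs(d[285:315]))
    print(v,L,Rr,d[L].round(),d[Rr].round(),st((L,v),70),st((Rr,v),70))
for v in(24,30,36):
    d=np.gradient(g[v]); L=180+np.argmax(d[180:225]); Rr=330+np.argmin(d[330:375])
    print("base",v,L,Rr,st((L,v),18),st((Rr,v),18))
print("slide front",st((193.5,40),165),st((357.5,41.5),165))
cv2.imwrite("pics/w3c.png",cv2.resize(c["img"][0:50,180:370],None,fx=4,fy=4,interpolation=cv2.INTER_CUBIC))
E
```

```text
tool yaw -14.056818407515031
20 244 301 34.0 -36.0 (np.float64(134.7), np.float64(17.7)) (np.float64(134.7), np.float64(-18.6))
28 244 301 23.0 -37.0 (np.float64(130.3), np.float64(17.9)) (np.float64(130.2), np.float64(-18.7))
36 244 301 22.0 -36.0 (np.float64(125.7), np.float64(18.0)) (np.float64(125.7), np.float64(-18.9))
60 245 299 2.0 -4.0 (np.float64(111.8), np.float64(17.8)) (np.float64(111.7), np.float64(-18.0))
80 245 299 2.0 -4.0 (np.float64(99.6), np.float64(18.1)) (np.float64(99.6), np.float64(-18.3))
100 245 298 2.0 -4.0 (np.float64(87.0), np.float64(18.5)) (np.float64(86.9), np.float64(-17.9))
base 24 192 353 (np.float64(146.5), np.float64(63.7)) (np.float64(146.3), np.float64(-64.4))
base 30 193 353 (np.float64(142.3), np.float64(63.3)) (np.float64(142.2), np.float64(-64.8))
base 36 193 352 (np.float64(138.0), np.float64(63.6)) (np.float64(137.9), np.float64(-64.3))
slide front (np.float64(102.0), np.float64(27.9)) (np.float64(101.4), np.float64(-31.2))
```

View pics/w3c.png

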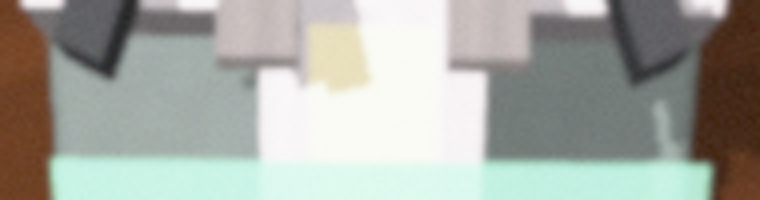

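The tongue is centred to about 1 mm and the yaw matches. I'll lower to just above the tongue top.

```bash
python3 -m handwheel '[[[1,0.003,0.014,-0.15,-0.03],[1,0,0,-0.35,0],[1,0,0,-0.4,0],[1,0,0,-0.4,0],[1,0,0,-0.25,0],[1,0,0,-0.1,0],[1,0,0,-0.06,0],[1,0,0,0,0]]]'
python3 -m handwheel '[[[1,0.1,-0.026,0,0],[1,0.1,-0.026,0,0],[1,0.1,-0.026,0,0],[1,0,0,0,0]]]'
```

```text
time_s: 7.55
eef_pos: [442.2, -158.6, 55.8]
ee_rot: [0.0, 0.992, -0.125, 0.0]
force: [0.7, 0.7, -0.4]
grip_width: 0.692
grip_force: 43.3
time_s: 7.95
eef_pos: [457.8, -163.1, 56.0]
ee_rot: [0.0, 0.992, -0.125, 0.0]
force: [-0.2, -0.7, -1.5]
grip_width: 0.685
grip_force: 43.3
```

```bash
for i in 1 ; do python3 -m handwheel '[[[1,0,0,-0.03,0],[1,0,0,0,0]]]' | grep -E 'eef|force:'; python3 -m handwheel '[[[1,0,0,-0.02,0],[1,0,0,0,0]]]'| grep -E 'eef|force:'; python3 -m handwheel '[[[1,0,0,-0.02,0],[1,0,0,0,0]]]'| grep -E 'eef|force:'; done
```

```text
eef_pos: [456.8, -162.6, 54.1]
force: [-0.2, -0.1, -1.4]
grip_force: 43.3
eef_pos: [456.9, -162.7, 53.2]
force: [-0.5, -1.0, -0.9]
grip_force: 43.3
eef_pos: [457.1, -162.8, 52.3]
force: [-1.2, 0.9, 0.2]
grip_force: 43.5
```

```bash
python3 - <<'E'
from h import *
c=cap("scene"); im=c["img"]; cv2.imwrite("pics/s2.png",cv2.resize(im[190:310,140:280],None,fx=5,fy=5,interpolation=cv2.INTER_CUBIC))
E
```

```text
(no output)
```

View pics/s2.png

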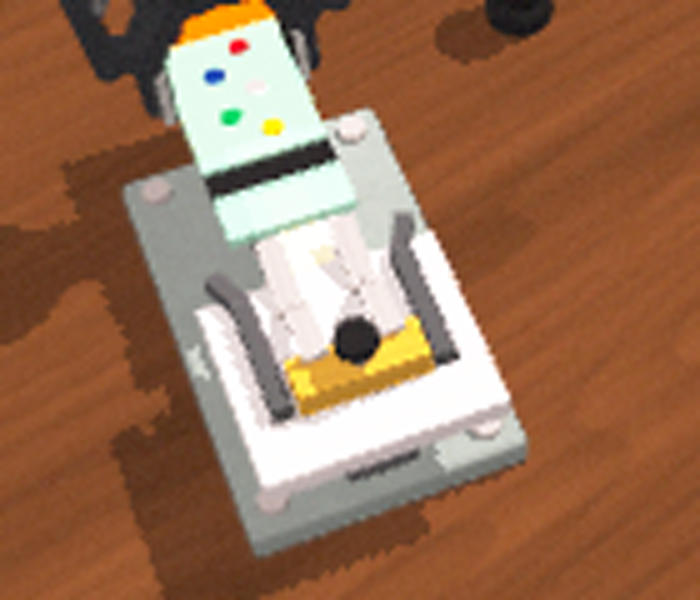

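The scene view shows the slide's front, at crop (290,222), lying on the tongue just before the toes and aligned with the guides. Contact is light, so I'll push in.

```bash
python3 -m handwheel '[[[1,0.097,-0.025,0,0],[1,0.097,-0.025,0,0],[1,0.097,-0.025,0,0],[1,0,0,0,0]]]' | grep -E 'eef|force:'; python3 -m handwheel '[[[1,0.097,-0.025,0,0],[1,0.097,-0.025,0,0],[1,0,0,0,0]]]' | grep -E 'eef|force:'; python3 -m handwheel '[[[1,0.097,-0.025,0,0],[1,0.097,-0.025,0,0],[1,0,0,0,0]]]' | grep -E 'eef|force:'
```

```text
eef_pos: [472.3, -166.8, 52.3]
force: [0.4, 0.1, -0.1]
grip_force: 43.5
eef_pos: [481.9, -169.3, 52.3]
force: [-0.3, -0.3, 1.1]
grip_force: 43.5
eef_pos: [491.5, -171.7, 52.4]
force: [0.4, -0.0, 2.8]
grip_force: 43.6
```

```bash
for i in 1; do python3 -m handwheel '[[[1,0.097,-0.025,0,0],[1,0,0,0,0]]]' | grep -E 'eef|force:';python3 -m handwheel '[[[1,0.097,-0.025,0,0],[1,0,0,0,0]]]' | grep -E 'eef|force:'; python3 -m handwheel '[[[1,0.078,-0.02,0,0],[1,0,0,0,0]]]' | grep -E 'eef|force:';  done
```

```text
eef_pos: [495.8, -172.7, 52.4]
force: [-3.1, 0.7, 4.2]
grip_force: 43.8
eef_pos: [500.5, -173.9, 52.4]
force: [-3.4, 3.0, 4.8]
grip_force: 43.9
eef_pos: [504.8, -175.0, 52.4]
force: [-0.8, 0.3, 3.7]
grip_force: 43.7
```

```bash
for i in 1; do python3 -m handwheel '[[[1,0.078,-0.02,0,0],[1,0,0,0,0]]]' | grep -E 'eef|force:';python3 -m handwheel '[[[1,0.078,-0.02,0,0],[1,0,0,0,0]]]' | grep -E 'eef|force:'; python3 -m handwheel '[[[1,0.078,-0.02,0,0],[1,0,0,0,0]]]' | grep -E 'eef|force:';  done
```

```text
eef_pos: [508.7, -176.1, 52.4]
force: [-0.7, -0.1, 3.2]
grip_force: 43.7
eef_pos: [512.6, -177.1, 52.4]
force: [-0.3, 0.6, 3.5]
grip_force: 43.7
eef_pos: [516.5, -178.1, 52.4]
force: [-0.7, 1.2, 3.8]
grip_force: 43.7
```

```bash
python3 - <<'E'
from h import *
c=cap("scene"); im=c["img"]; cv2.imwrite("pics/s3.png",cv2.resize(im[190:310,140:280],None,fx=5,fy=5,interpolation=cv2.INTER_CUBIC))
E
```

```text
(no output)
```

View pics/s3.png

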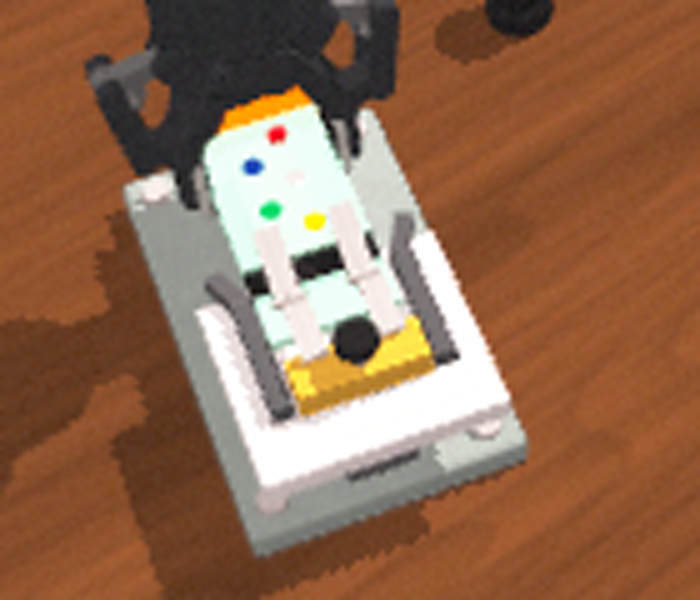

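Both clips ride over the clear strip, with their nibs at about crop (288,298) and (365,278), just ahead of the groove. The slide is centred between the guides. I'll keep pushing in small steps.

```bash
for i in 1; do python3 -m handwheel '[[[1,0.058,-0.015,0,0],[1,0,0,0,0]]]' | grep -E 'eef|force:';python3 -m handwheel '[[[1,0.058,-0.015,0,0],[1,0,0,0,0]]]' | grep -E 'eef|force:'; python3 -m handwheel '[[[1,0.039,-0.01,0,0],[1,0,0,0,0]]]' | grep -E 'eef|force:';  done
```

```text
eef_pos: [519.3, -178.8, 52.4]
force: [-1.0, 0.2, 4.9]
grip_force: 43.8
eef_pos: [522.2, -179.6, 52.4]
force: [-1.9, 0.4, 4.8]
grip_force: 43.8
eef_pos: [524.0, -180.0, 52.4]
force: [-2.0, 0.7, 5.0]
grip_force: 43.9
```

```bash
for i in 1; do python3 -m handwheel '[[[1,0.039,-0.01,0,0],[1,0,0,0,0]]]' | grep -E 'eef|force:';python3 -m handwheel '[[[1,0.039,-0.01,0,0],[1,0,0,0,0]]]' | grep -E 'eef|force:'; python3 -m handwheel '[[[1,0.039,-0.01,0,0],[1,0,0,0,0]]]' | grep -E 'eef|force:';  done
```

```text
eef_pos: [526.6, -180.7, 52.3]
force: [2.3, -0.9, 1.9]
grip_force: 43.6
eef_pos: [528.6, -181.3, 52.4]
force: [4.0, -0.7, 0.4]
grip_force: 43.5
eef_pos: [529.6, -181.5, 52.4]
force: [-0.4, 1.4, 4.6]
grip_force: 43.8
```

The force turned from resisting to pulling, so the nibs are dropping into the groove. Next is finding the stop.

```bash
for i in 1; do python3 -m handwheel '[[[1,0.029,-0.0075,0,0],[1,0,0,0,0]]]' | grep -E 'eef|force:';python3 -m handwheel '[[[1,0.029,-0.0075,0,0],[1,0,0,0,0]]]' | grep -E 'eef|force:'; python3 -m handwheel '[[[1,0.029,-0.0075,0,0],[1,0,0,0,0]]]' | grep -E 'eef|force:';  done
```

```text
eef_pos: [530.9, -181.8, 52.3]
force: [-2.3, 0.9, 6.1]
grip_force: 43.9
eef_pos: [532.3, -182.1, 52.4]
force: [-2.1, -0.1, 6.0]
grip_force: 43.9
eef_pos: [533.5, -182.4, 52.3]
force: [-3.8, 0.8, 7.7]
grip_force: 44.0
```

```bash
for i in 1; do python3 -m handwheel '[[[1,0.02,-0.005,0,0],[1,0,0,0,0]]]' | grep -E 'eef|force:';python3 -m handwheel '[[[1,0.02,-0.005,0,0],[1,0,0,0,0]]]' | grep -E 'eef|force:'; python3 -m handwheel '[[[1,0.02,-0.005,0,0],[1,0,0,0,0]]]' | grep -E 'eef|force:';  done
python3 - <<'E'
from h import *
c=cap("scene"); im=c["img"]; cv2.imwrite("pics/s4.png",cv2.resize(im[190:310,140:280],None,fx=5,fy=5,interpolation=cv2.INTER_CUBIC))
E
```

```text
eef_pos: [533.5, -182.4, 52.3]
force: [-10.2, 1.8, 11.6]
grip_force: 44.4
eef_pos: [533.5, -182.4, 52.3]
force: [-16.7, 3.2, 15.3]
grip_force: 44.7
eef_pos: [533.9, -182.5, 52.1]
force: [-19.3, 3.5, 15.9]
grip_force: 45.0
```

View pics/s4.png

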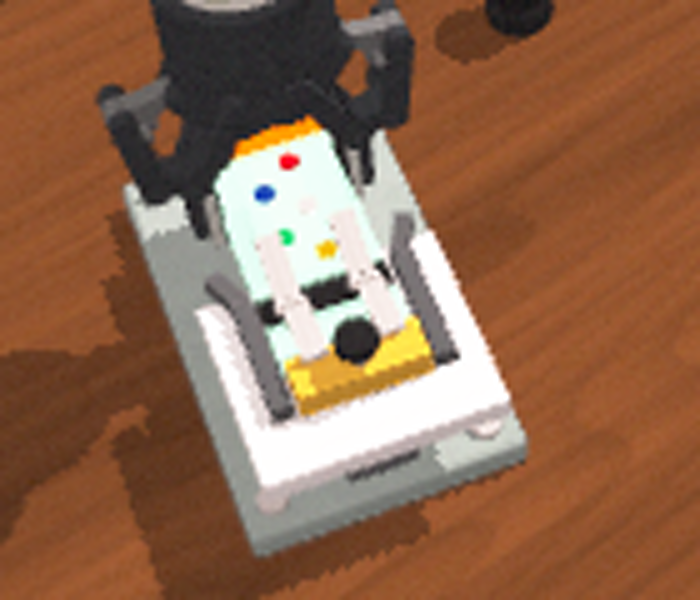

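The slide is hard against the stop: no motion while the force rose to 19 N, and both nibs sit over the black groove. I'll relax the push, release and lift.

```bash
python3 -m handwheel '[[[1,-0.03,0.008,0.01,0],[1,0,0,0,0]]]' | grep -E 'eef|force:'
python3 -m handwheel '[[[0.2,0,0,0,0],[-0.2,0,0,0,0],[-0.6,0,0,0,0],[-1,0,0,0,0],[-1,0,0,0,0],[-1,0,0,0,0],[-1,0,0,0,0]]]'
python3 -m handwheel '[[[-1,0,0,0.1,0],[-1,0,0,0.2,0],[-1,0,0,0.4,0],[-1,0,0,0.5,0],[-1,0,0,0.5,0],[-1,0,0,0.5,0],[-1,-0.3,0,0.3,0],[-1,-0.4,0,0,0],[-1,-0.3,0,0,0],[-1,0,0,0,0]]]'
python3 - <<'E'
from h import *
c=cap("wrist"); a=cap("scene")["img"]
cv2.imwrite("pics/f.png",np.hstack([cv2.resize(c["img"],(400,300)),cv2.resize(a[200:290,150:270],(400,300),interpolation=cv2.INTER_CUBIC)]))
E
```

```text
eef_pos: [533.9, -182.5, 52.2]
force: [-7.5, -0.1, 4.9]
grip_force: 44.0
time_s: 14.2
eef_pos: [535.8, -182.9, 52.7]
ee_rot: [-0.0, 0.992, -0.125, -0.0]
force: [-0.7, 0.0, -0.7]
grip_width: 1.001
grip_force: 0.0
time_s: 15.2
eef_pos: [484.8, -183.0, 178.9]
ee_rot: [0.0, 0.992, -0.125, 0.0]
force: [0.5, -0.4, -0.8]
grip_width: 0.997
grip_force: 0.0
```

View pics/f.png

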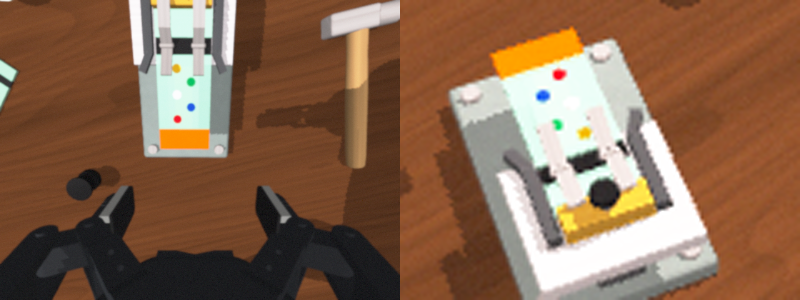

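The final view shows the slide lying flat and parallel on the stage, with both clips across the groove and the robot clear of everything.

```bash
python3 -c "from rig import ctrl; print(ctrl.finish_job())"
```

```text
the job is handed in; nothing more can be done
None
```

The slide lies flat on the stage, pushed to the stop with about 19 N at most; in the pictures and by feel both clips are down in the groove, no other bench thing was touched, and I handed the job in at about 15 s, though no verdict came back.

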